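# Bring up the next dose in the rotary tablet dispenser

### The job

The pocket at the hatch of the round tablet dispenser has already been emptied: with a fingertip against the ribs of its wheel, flick the wheel clockwise (seen from above, as the moulded arrow on the lid points) click by click until the first pocket that holds tablets rests in its click under the hatch, and not a click further. Only then push the hatch's thumb tab with a fingertip all the way in towards the middle of the lid, so that the dose lies open, and take the hand away. Lift nothing, leave the dispenser standing where it is, and do not disturb the things around it.

Things in the scene. Friction and masses are not known exactly. Their poses are not given: they have to be found in the camera images.
- dispenser: Tablet dispenser, flat and round, standing loose (about 1 kg, rubber feet; pushes under 4 N do not shift it). Origin: centre of its underside; own -x: towards the hatch. White foot, radius 60 mm, 0 to 14 mm high; on it the grey 14-pocket wheel; over that the clear lid. Six neighbouring pockets hold tablets (an amber softgel and two white tablets each), eight are empty.
- lid_top (a point): Centre of the clear lid's top, 44 mm over the worktop. The lid is 60.5 mm in radius, 41 to 44 mm high, its white edge 45 mm. Its one opening, of a pocket's size, lies 28 to 56 mm from this point in the dispenser's -x direction, under the hatch. The pockets are seen through the lid.
- wheel (a joint): Turn of the wheel in the dispenser, rad; grows clockwise seen from above. Clicks at 0, 0.449, 0.898 .. (2*pi/14 apart); let go, it snaps to the nearest (about 2.5 N at a rib takes it over the hump half-way). Turns both ways without end. At the start it drops at once into a click from 0 to 1.346, an empty pocket at the hatch; the first pocket with tablets is there at 1.795 (1 to 4 clicks on).
- rib_first (a point): Point on one of the wheel's 14 ribs (turns with the wheel): 69 mm from the dispenser's axis, 26.5 mm high, mid-rib. The ribs are alike, every 2*pi/14 rad round the axis, and stand out past the lid: upright, 6 mm thick, reaching from 62 to 76 mm from the axis, 15 to 38 mm high, 33 mm apart at the outer ends. Push a rib on its flat side. Between them the wheel's radius is 62 mm.
- first_dose (a point): Point over the middle of the first pocket with tablets (turns with the wheel), 44 mm from the dispenser's axis, 38 mm high. It has to come to the dispenser's -x direction, under the hatch.
- hatch (a joint): Slide of the hatch on the lid, m: 0 shut (start), 0.030 fully open against its stop. A small clear plate with a white thumb tab; slides in the dispenser's own +x direction, from the lid's edge to its middle, with about 1 N of friction, and stays where it is left.
- tab (a point): Centre of the hatch's white upright thumb tab, 54 mm high; shut, it is 53.5 mm from the dispenser's axis in -x. The tab is 5 mm thick along the slide, 24 mm wide, its top 58 mm high (the dispenser's highest part). Push its outer face, which looks away from the lid's middle. It runs between two white rails 31 mm apart, tops 50 mm high.
- tumbler: Bystander: an empty drinking glass, 78 mm across, 93 mm tall. Origin: centre of its underside.
- teaspoon: Bystander: a teaspoon lying on the worktop, 130 x 27 x 12 mm. Origin: the middle of its length, on the underside.
- pen: Bystander: a pen lying on the worktop, 145 mm long, 9 mm thick. Origin: the middle of its underside.

How it is judged (in metres and radians):
On the way, in this order (a step that is already met when the one before it is completed fails the run):
1. the first pocket with tablets rests in its click under the hatch, the hatch still shut (value of joint wheel between 1.675 and 1.915 rad and velocity of joint wheel between -0.1 and 0.1 rad/s and value of joint hatch below 0.006 m), for 0.3 s.
2. the hatch is pushed fully open (value of joint hatch above 0.026 m), for 0.2 s.
At the end, for the whole second after the job is handed in: The wheel rests at 1.795 rad within 0.12 rad (the first pocket with tablets under the hatch), the hatch is open by more than 26 of its 30 mm, and the dispenser stands upright and still on the worktop within 40 mm of where it stood (value of joint wheel between 1.675 and 1.915 rad and velocity of joint wheel between -0.05 and 0.05 rad/s and value of joint hatch above 0.026 m and height (world z) of dispenser below 0.004 m and angle between dispenser's own z axis and vertical below 0.05 rad and distance of dispenser from where it was at the start of the episode below 0.04 m and linear speed of dispenser below 0.01 m/s); the robot touches nothing.
It fails at once if the wheel is turned past the pocket (more than half a click too far) (value of joint wheel above 2.045 rad).
It fails at once if the hatch is opened before the pocket with tablets is under it (value of joint hatch above 0.008 m and value of joint wheel below 1.545 rad).
It fails at once if the dispenser is lifted, tipped or shoved along the worktop (height (world z) of dispenser above 0.01 m or angle between dispenser's own z axis and vertical above 0.2 rad or distance of dispenser from where it was at the start of the episode above 0.04 m).
It fails at once if the arm or the gripper's body, not the fingers, pushes the dispenser (contact force between the arm and dispenser above 5 N).
It fails at once if the glass, the teaspoon or the pen is disturbed (distance of any of tumbler, teaspoon, pen from where it was at the start of the episode above 0.025 m).
It also fails if it takes over 67 s, if anything falls off the work surface, if the arm or the gripper's body presses on something with over 40 N, if the wrist force passes 120 N, or if a joint passes its speed limit or range.

### The arm

A 6-joint arm with a two-finger parallel gripper is mounted at the origin on a cart in front of the work surface, level with it; the furniture and walls round the work are solid. World frame = base frame: x ahead of the robot, y to its left, z up, the work surface at z = 0. Lengths are in mm, angles in rad, forces in N, time in s.
With the tool pointing down it reaches from about 325 to 900 mm from the base axis. Payload 3.5 kg.
Tool frame: the origin (TCP) lies midway between the tips of the shut fingers; the grasp point (between the pads) lies 19 mm behind it (env.grasp_offset is the distance from the TCP to the grasp point, in mm); z points along the fingers, y is the line along which they close (so a half turn about z gives the same grasp; the last joint's range is limited). The gripper opens to 85 mm and grips with 20 to 120 N. Pads are 22 mm wide; open, the fingers measure 114 mm over their backs; the gripper's body (76 mm by 85 mm) begins 54 mm behind the grasp point. The pads swing forward as they close: fully open they stand 13 mm farther back than shut.
Start: joints at [-1.394, 0.276, -0.026, 1.268, 0, 1.467], TCP at [172.59, -600.695, 231.313] pointing down, gripper open.
Joint ranges: [-3.12, 3.12], [-0.85, 1.88], [-1.08, 1.24], [-1.95, 2.15], [-1.57, 1.53], [-3.14, 3.14]. Speed limits (rad/s): [2.57, 2.57, 3.14, 3.14, 3.14, 3.14].

### API

Orientations are given as a 3x3 rotation matrix whose columns are the frame's x, y, z axes.
In Python, from workcell import status, cams, workorder, env gives the robot as it stands. The module is installed in compiled form; this text tells all that it offers.
- The arm moves only by the tool drive_tool, never from a script. Its argument "increments" is a list of rows, each an object with "slide": the shift along the tool's x, y, z in m, a list of three; "dr": the turn, a rotation vector about the tool's x, y, z in degrees, a list of three. A call has 1 to 20 rows; each row shifts and turns the commanded pose from where the row before left it, along the tool's axes as they then stand; what a row does not reach is not made up. A row lasts 1/10 s, in which the tool goes at most 50 mm and 8.59 degrees, less where a joint would pass 70% of its speed; a pose out of reach is approached as far as the arm can. A call with a gripper value outside its range is refused whole. "fingers" is the finger opening in m, from 0 to 0.0854, set as the call begins (left out, the last holds). The fingers move at their own pace and stop on an object; the grip force is fixed at half the most. Time passes only in rows, so rows that do not move let the fingers close. It gives the time, the measured TCP pose, the force, the opening and the grip force at its end, in the units of the state.
- status.state(): the state, without advancing time (a new reading comes with each control period).
- cams.get_image(name): name is "side" or "top" or "wrist"; returns the picture (400x640x3 uint8, red, green, blue); there is no depth.
- cams.get_calibration(name): a dict with "intrinsics" (3x3 intrinsics, pixels), "R" (3x3) and "t" (3): a world point X has camera coordinates R X + t. Camera axes: x right, y down, z forward; pixel columns grow to the right and rows downward; lengths in mm; the calibration is good to about 2 mm. A picture is of the moment at which its call begins: read the wrist's pose just before it. get_calibration takes no time and is no camera call; for the wrist camera it gives the pose at the moment of the call.
- workorder.sign_off(): hands the job in; it is judged then, once.
The state is a dict: "time_s": time; "joints": joint angles; "dq": joint speeds; "effort": joint torques, N m; "tcp_pos": TCP position; "eef_rot": TCP orientation; "contact_force": force on the tool from outside, world axes, zero at the start; "wrist_torque": the same for the moment, N m; "width": finger opening in mm; "finger_force": force on a finger pad.
Only numpy, scipy, OpenCV 4.12 (cv2) and the standard library are available. Lean on these libraries where they do the work, as an engineer would, in place of code of your own. Each camera call takes 0.05 s, during which the arm holds its last target. There are 200 camera calls.

## Working session

There is one attempt and no reset: what is moved stays moved. The work goes in short steps, Python scripts to look and compute and a tool call to move; the robot and the scene stay as the last step left them, time stands still between calls to the robot, and variables do not carry over. Pictures are saved under pics/ and viewed, at most 10 in all, crops included, and the job is handed in when it is done.

Besides the shell and the picture viewer there is one more tool, called in YAML: its name, and indented under it one key for each argument. drive_tool: Moves the arm, as the interface text tells. Its arguments: {"type":"object","properties":{"increments":{"type":"array","items":{"type":"object","properties":{"slide":{"type":"array","items":{"type":"number"}},"dr":{"type":"array","items":{"type":"number"}}}}},"fingers":{"type":"number"}},"required":["increments"]}

```bash
mkdir -p pics
python3 - <<'E'
from workcell import status,cams
import cv2,numpy as np
for n in("top","side"):
    cv2.imwrite(f"pics/{n}0.png",cams.get_image(n)[:,:,::-1]);c=cams.get_calibration(n)
    print(n,np.round(c["intrinsics"],1).tolist(),np.round(c["R"],4).tolist(),np.round(c["t"],1).tolist())
s=status.state();print(s["time_s"],s["tcp_pos"],np.round(s["eef_rot"],3).tolist())
E
```

```text
top [[397.5, 0.0, 315.5], [0.0, 397.5, 206.4], [0.0, 0.0, 1.0]] [[-0.004, -0.9999, -0.0124], [-0.9859, 0.0061, -0.1673], [0.1673, 0.0116, -0.9858]] [-324.1, 518.4, 833.8]
side [[453.5, 0.0, 314.7], [0.0, 453.5, 205.5], [0.0, 0.0, 1.0]] [[0.9845, -0.1748, -0.0166], [-0.1052, -0.5114, -0.8529], [0.1406, 0.8414, -0.5219]] [-554.9, -65.1, 1117.8]
0.1 [ 172.44398929 -600.00582969  230.25668171] [[0.961, 0.276, -0.0], [0.276, -0.961, 0.002], [0.0, -0.002, -1.0]]
```

View pics/top0.png

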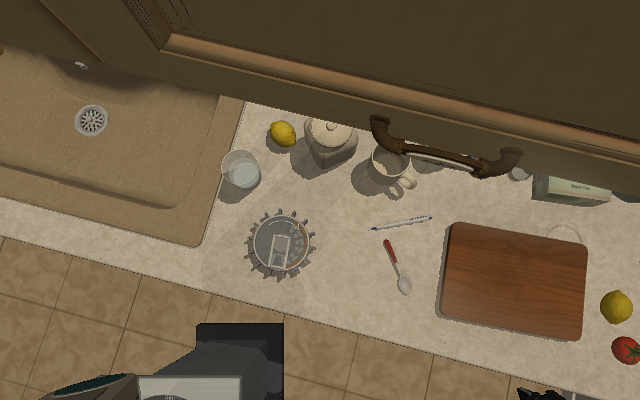

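View pics/side0.png

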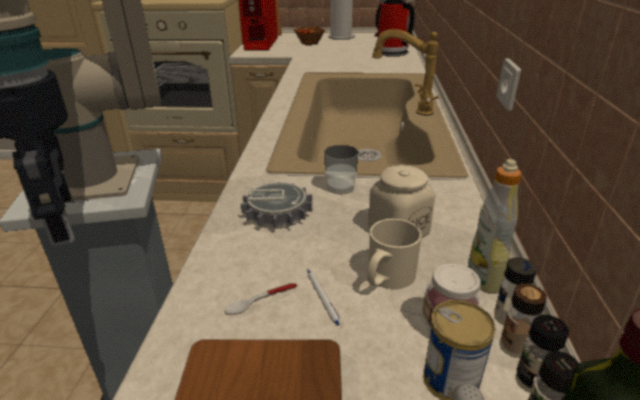

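The top view shows the dispenser at about (281,243), the glass at (241,170), the pen at (401,223) and the spoon at (398,268). I'll enlarge the dispenser and fix its position.

```bash
cat > h.py <<'E'
import numpy as np
from workcell import cams
def ray(n,u,v,z,c=None):
    c=c or cams.get_calibration(n);K,R,t=map(np.array,(c["intrinsics"],c["R"],c["t"]))
    o=-R.T@t;d=R.T@np.linalg.solve(K,[u,v,1.]);return o+d*(z-o[2])/d[2]
def proj(n,X,c=None):
    c=c or cams.get_calibration(n);K,R,t=map(np.array,(c["intrinsics"],c["R"],c["t"]))
    p=K@(R@np.array(X,float)+t);return p[:2]/p[2]
E
python3 - <<'E'
from h import *;import cv2
i=cv2.imread("pics/top0.png")[200:290,235:330];cv2.imwrite("pics/c0.png",cv2.resize(i,None,fx=6,fy=6,interpolation=cv2.INTER_CUBIC))
for u,v,z in((281,243,44),(241,170,40),(401,223,5),(398,268,5)):print(ray("top",u,v,z).round())
E
```

```text
[ 436. -252.   44.]
[ 601. -160.   40.]
[ 483. -521.    5.]
[ 382. -510.    5.]
```

View pics/c0.png

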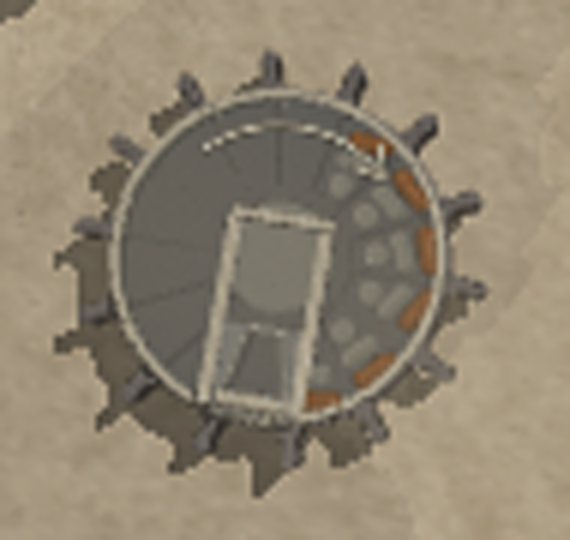

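The crop shows six tablet pockets on the right side. The lowest, at crop (322,400), looks one click before the hatch, which points image-down and slightly left. Before moving I'll check the wrist camera's offset.

Run:
```python
from h import *;from workcell import status
s=status.state();c=cams.get_calibration("wrist");R=np.array(c["R"]);o=-R.T@c["t"];E=np.array(s["eef_rot"])
print((E.T@(o-s["tcp_pos"])).round(),(E.T@R.T).round(2).tolist(),c["intrinsics"])
# lid centre from white edge and hatch geometry (crop px /6 + offset)
f=lambda x,y,z:ray("top",235+(x-2.5)/6,200+(y-2.5)/6,z)
for n,x,y,z in(("L",113,255,45),("R",445,255,45),("T",278,90,45),("B",275,420,45),("railTL",237,213,50),("railTR",328,222,50),("railBL",207,400,50),("railBR",298,412,50),("gel",322,400,32)):print(n,f(x,y,z).round(1))
```

```text
[  82.   -0. -142.] [[-0.0, -0.95, -0.32], [1.0, -0.0, 0.0], [-0.0, -0.32, 0.95]] [[299.66780036   0.         324.11311461]
 [  0.         299.66780036 198.02317187]
 [  0.           0.           1.        ]]
L [ 438.6 -192.1   45. ]
R [ 438.  -311.9   45. ]
T [ 498.4 -251.1   45. ]
B [ 379.5 -251.3   45. ]
railTL [ 453.1 -237.3   50. ]
railTR [ 449.6 -270.1   50. ]
railBL [ 386.6 -227.5   50. ]
railBR [ 382.3 -259.9   50. ]
gel [ 386.8 -266.9   32. ]
```

drive_tool:
  increments:
    - {"slide":[0.035,-0.026,0]}
    - {"slide":[0.035,-0.026,0]}
    - {"slide":[0.035,-0.026,0]}
    - {"slide":[0.035,-0.026,0]}
    - {"slide":[0.035,-0.026,0]}
    - {"slide":[0.035,-0.026,0]}
    - {"slide":[0.035,-0.026,0]}
    - {"slide":[0.02,-0.026,0]}
    - {"slide":[0.01,-0.026,0]}
    - {"slide":[0,-0.026,0]}
    - {"slide":[0,0,0]}
    - {"slide":[0,0,0]}

```text
invalid input at $.increments[0]: expected keys slide, dr
```

drive_tool:
  increments:
    - {"slide":[0.035,-0.026,0],"dr":[0,0,0]}
    - {"slide":[0.035,-0.026,0],"dr":[0,0,0]}
    - {"slide":[0.035,-0.026,0],"dr":[0,0,0]}
    - {"slide":[0.035,-0.026,0],"dr":[0,0,0]}
    - {"slide":[0.035,-0.026,0],"dr":[0,0,0]}
    - {"slide":[0.035,-0.026,0],"dr":[0,0,0]}
    - {"slide":[0.035,-0.026,0],"dr":[0,0,0]}
    - {"slide":[0.035,-0.026,0],"dr":[0,0,0]}
    - {"slide":[0.035,-0.026,0],"dr":[0,0,0]}
    - {"slide":[0.035,-0.026,0],"dr":[0,0,0]}
    - {"slide":[0,0,0],"dr":[0,0,0]}
    - {"slide":[0,0,0],"dr":[0,0,0]}

```text
time_s: 1.3
tcp_pos: [437.2, -253.3, 230.9]
eef_rot: [[0.96, 0.279, -0.001], [0.279, -0.96, 0.0], [-0.001, -0.0, -1.0]]
contact_force: [-0.2, -0.1, 0.7]
width: 85.0
finger_force: 0.0
```

Run:
```python
from h import *;import cv2;from workcell import status
s=status.state();print(s["time_s"],s["tcp_pos"],np.round(s["eef_rot"],3).tolist(),s["joints"])
c=cams.get_calibration("wrist");cv2.imwrite("pics/w0.png",cams.get_image("wrist")[:,:,::-1])
np.savez("w0.npz",**c)
```

```text
1.3 [ 437.23019379 -253.28414387  230.90356553] [[0.96, 0.279, -0.001], [0.279, -0.96, 0.0], [-0.001, -0.0, -1.0]] [-6.52726223e-01  6.48858573e-02 -2.80685691e-01  1.22609086e+00
 -5.59964196e-04  2.20661036e+00]
```

View pics/w0.png

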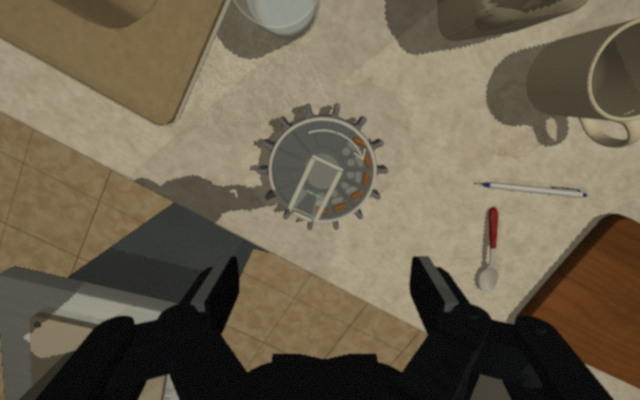

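The wrist view shows the dispenser at (322,168), with the fingers well clear of it. I'll rectify this view to a metric map in the dispenser frame.

Run:
```python
from h import *;import cv2
c=dict(np.load("w0.npz"));i=cv2.imread("pics/w0.png");C=np.array([438.5,-252])
out=[]
for z in(45,36):
    S=3.5;N=570
    pw=np.float32([[-80,-80],[80,-80],[80,80],[-80,80]])
    src=np.float32([proj("",[C[0]+a,C[1]+b,z],c) for a,b in pw])
    dst=np.float32([[N/2-b*S,N/2-a*S] for a,b in pw])   # up=+x, right=-y
    m=cv2.warpPerspective(i,cv2.getPerspectiveTransform(src,dst),(N,N),flags=cv2.INTER_CUBIC)
    if z==45:
        cv2.circle(m,(N//2,N//2),int(60.5*S),(0,255,0),1)
    else:
        for r in(62,76):cv2.circle(m,(N//2,N//2),int(r*S),(0,255,0),1)
    for k in range(36):
        a=np.radians(10*k);p=lambda r:(int(N/2+r*S*np.sin(a)),int(N/2+r*S*np.cos(a)))
        cv2.line(m,p(77),p(80 if k%9 else 83),(0,0,255),1)
    out.append(m[:, :])
cv2.imwrite("pics/r0.png",cv2.resize(np.hstack(out),(800,400),interpolation=cv2.INTER_AREA))
```

```text
(no output)
```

View pics/r0.png

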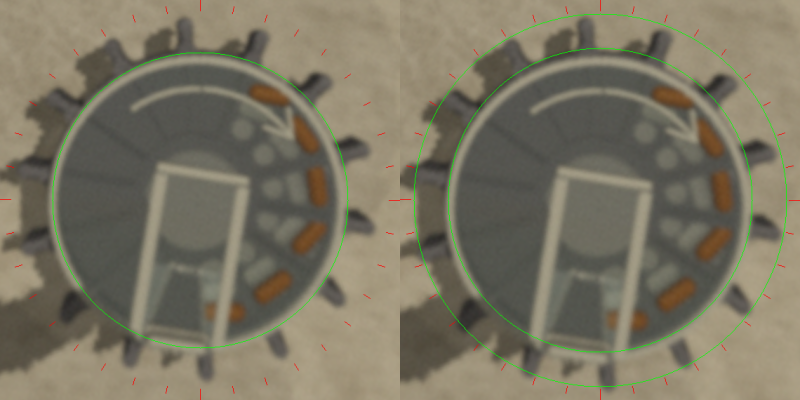

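The dispenser centre is about (438.5,-252), with the hatch 9.5° off world -x towards +y. The tablet pockets fit a lead of one click. Ribs lie at about 3°+25.7°k from -x towards -y. I'll use the inner face of one open finger against the rib near 81°, so I rotate and go above the start point.

drive_tool:
  increments:
    - {"slide":[0,0,0],"dr":[0,0,-7.3]}
    - {"slide":[0,0,0],"dr":[0,0,-7.3]}
    - {"slide":[0,0,0],"dr":[0,0,-7.3]}
    - {"slide":[0,0,0],"dr":[0,0,-7.3]}
    - {"slide":[0,0,0],"dr":[0,0,-7.3]}
    - {"slide":[0,0,0],"dr":[0,0,-7.3]}
    - {"slide":[0,0,0],"dr":[0,0,-7.3]}
    - {"slide":[0,0,0],"dr":[0,0,-7.3]}
    - {"slide":[-0.025,-0.008,0.03],"dr":[0,0,0]}
    - {"slide":[-0.025,-0.008,0.03],"dr":[0,0,0]}
    - {"slide":[-0.025,-0.008,0.03],"dr":[0,0,0]}
    - {"slide":[0,0,0.03],"dr":[0,0,0]}
    - {"slide":[0,0,0.01],"dr":[0,0,0]}
    - {"slide":[0,0,0],"dr":[0,0,0]}
    - {"slide":[0,0,0],"dr":[0,0,0]}

```text
time_s: 2.85
tcp_pos: [394.2, -320.8, 102.3]
eef_rot: [[0.269, 0.963, 0.001], [0.963, -0.269, -0.001], [-0.001, 0.001, -1.0]]
contact_force: [0.9, -0.2, 1.2]
width: 85.1
finger_force: 0.0
```

Run:
```python
from h import *;import cv2;from workcell import status
s=status.state();c=cams.get_calibration("wrist");i=np.ascontiguousarray(cams.get_image("wrist")[:,:,::-1])
E=np.array(s["eef_rot"]);print(s["tcp_pos"],E.round(3).tolist())
C=np.array([438.5,-252])
for k in range(14):
  a=np.radians(3+25.714*k);P=[proj("",[*(C+r*np.array([-np.cos(a),-np.sin(a)])),38],c) for r in(64,76)]
  cv2.line(i,*[tuple(int(round(v)) for v in p) for p in P],(0,0,255),1)
a=s["tcp_pos"]+E@[0,42.5,-13]
for x in(-11,11):
  p=proj("",s["tcp_pos"]+E@[x,42.5,-13],c);print(p);cv2.circle(i,tuple(int(v) for v in p),3,(0,255,0),1)
cv2.imwrite("pics/w1.png",i)
```

```text
[ 394.2313093  -320.78807824  102.26748978] [[0.269, 0.963, 0.001], [0.963, -0.269, -0.001], [-0.001, 0.001, -1.0]]
[409.7748459  290.06047688]
[413.90660647 251.6027786 ]
```

View pics/w1.png

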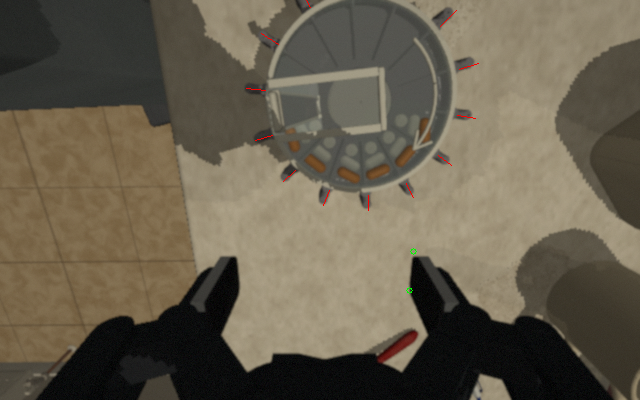

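The predicted ribs lie right on the real ones. The lowest tablet pocket, at (294,145), is next after the empty one at the hatch (300,105), so it is one click. I'll descend into the gap.

drive_tool:
  increments:
    - {"slide":[0.002,0,0.02],"dr":[0,0,0]}
    - {"slide":[0,0,0.02],"dr":[0,0,0]}
    - {"slide":[0,0,0.02],"dr":[0,0,0]}
    - {"slide":[0,0,0.015],"dr":[0,0,0]}
    - {"slide":[0,0,0.01],"dr":[0,0,0]}
    - {"slide":[0,0,0.008],"dr":[0,0,0]}
    - {"slide":[0,0,0],"dr":[0,0,0]}
    - {"slide":[0,0,0],"dr":[0,0,0]}
    - {"slide":[0,0,0],"dr":[0,0,0]}

```text
time_s: 3.8
tcp_pos: [395.1, -318.6, 9.1]
eef_rot: [[0.268, 0.963, 0.001], [0.963, -0.268, -0.001], [-0.001, 0.001, -1.0]]
contact_force: [-1.2, -0.5, 0.4]
width: 85.4
finger_force: 0.0
```

drive_tool:
  increments:
    - {"slide":[0,-0.004,0],"dr":[0,0,0]}
    - {"slide":[0,-0.004,0],"dr":[0,0,0]}
    - {"slide":[0,-0.004,0],"dr":[0,0,0]}
    - {"slide":[0,-0.004,0],"dr":[0,0,0]}
    - {"slide":[0,-0.004,0],"dr":[0,0,0]}
    - {"slide":[0,-0.004,0],"dr":[0,0,0]}
    - {"slide":[0,-0.004,0],"dr":[0,0,0]}
    - {"slide":[0,-0.004,0],"dr":[0,0,0]}
    - {"slide":[0,-0.0015,0],"dr":[0,0,0]}
    - {"slide":[0,0,0],"dr":[0,0,0]}
    - {"slide":[0,0,0],"dr":[0,0,0]}
    - {"slide":[0,0,0],"dr":[0,0,0]}
    - {"slide":[0,0,0],"dr":[0,0,0]}

```text
time_s: 5.1
tcp_pos: [362.4, -309.1, 8.4]
eef_rot: [[0.268, 0.963, 0.0], [0.963, -0.268, -0.0], [-0.0, 0.0, -1.0]]
contact_force: [0.2, -0.7, -0.6]
width: 85.5
finger_force: 0.0
```

drive_tool:
  increments:
    - {"slide":[0,0,-0.01],"dr":[0,0,0]}
    - {"slide":[0,0,-0.02],"dr":[0,0,0]}
    - {"slide":[0,0,-0.03],"dr":[0,0,0]}
    - {"slide":[0,0,-0.03],"dr":[0,0,0]}
    - {"slide":[0,0,-0.03],"dr":[0,0,0]}
    - {"slide":[0,0,0],"dr":[0,0,0]}
    - {"slide":[0,0,0],"dr":[0,0,0]}
  fingers: 0.0

```text
time_s: 5.8
tcp_pos: [362.9, -309.7, 129.7]
eef_rot: [[0.268, 0.963, 0.002], [0.963, -0.268, -0.002], [-0.002, 0.002, -1.0]]
contact_force: [-0.6, -0.7, -0.3]
width: -0.1
finger_force: 0.0
```

Run:
```python
from h import *;import cv2;from workcell import status
s=status.state();c=cams.get_calibration("wrist");i=np.ascontiguousarray(cams.get_image("wrist")[:,:,::-1])
print(s["tcp_pos"],s["eef_rot"].round(3).tolist(),s["width"])
C=np.array([438.5,-252])
for k in range(14):
  a=np.radians(3+25.714*k);P=[proj("",[*(C+r*np.array([-np.cos(a),-np.sin(a)])),38],c) for r in(64,76)]
  cv2.line(i,*[tuple(int(round(v)) for v in p) for p in P],(0,0,255),1)
h=np.radians(9.5);u=np.array([-np.cos(h),np.sin(h)]);w=np.array([u[1],-u[0]])
for b in(-12,12):
  p=proj("",[*(C+56*u+b*w),54],c);cv2.circle(i,tuple(int(v) for v in p),2,(0,255,0),-1)
cv2.imwrite("pics/w2.png",i)
```

```text
[ 362.87679946 -309.72906058  129.69843405] [[0.268, 0.963, 0.002], [0.963, -0.268, -0.002], [-0.002, 0.002, -1.0]] -0.09045712953663311
```

View pics/w2.png

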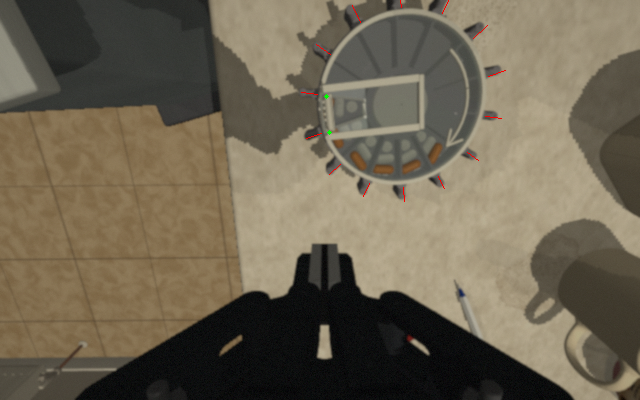

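The white tablets are now under the hatch at (350,105), and five softgels remain to its right. The wheel rests in its click, exactly one on. Next I go behind the tab with the fingers shut.

drive_tool:
  increments:
    - {"slide":[0,0,0],"dr":[0,0,-6]}
    - {"slide":[0.025,-0.005,0],"dr":[0,0,0]}
    - {"slide":[0.025,-0.005,0],"dr":[0,0,0]}
    - {"slide":[0.0195,-0.005,0],"dr":[0,0,0]}
    - {"slide":[0,0,0.02],"dr":[0,0,0]}
    - {"slide":[0,0,0.02],"dr":[0,0,0]}
    - {"slide":[0,0,0.02],"dr":[0,0,0]}
    - {"slide":[0,0,0.012],"dr":[0,0,0]}
    - {"slide":[0,0,0.005],"dr":[0,0,0]}
    - {"slide":[0,0,0],"dr":[0,0,0]}
    - {"slide":[0,0,0],"dr":[0,0,0]}
    - {"slide":[0,0,0],"dr":[0,0,0]}

```text
time_s: 7.05
tcp_pos: [359.6, -238.7, 52.1]
eef_rot: [[0.166, 0.986, 0.001], [0.986, -0.166, -0.001], [-0.001, 0.001, -1.0]]
contact_force: [0.0, 0.0, 0.0]
width: -0.3
finger_force: 0.0
```

drive_tool:
  increments:
    - {"slide":[0,0.004,0],"dr":[0,0,0]}
    - {"slide":[0,0.004,0],"dr":[0,0,0]}
    - {"slide":[0,0.004,0],"dr":[0,0,0]}
    - {"slide":[0,0.003,0],"dr":[0,0,0]}
    - {"slide":[0,0.003,0],"dr":[0,0,0]}
    - {"slide":[0,0.003,0],"dr":[0,0,0]}
    - {"slide":[0,0.003,0],"dr":[0,0,0]}
    - {"slide":[0,0.003,0],"dr":[0,0,0]}
    - {"slide":[0,0.003,0],"dr":[0,0,0]}
    - {"slide":[0,0.003,0],"dr":[0,0,0]}
    - {"slide":[0,0.003,0],"dr":[0,0,0]}
    - {"slide":[0,0.003,0],"dr":[0,0,0]}
    - {"slide":[0,0.003,0],"dr":[0,0,0]}
    - {"slide":[0,0.002,0],"dr":[0,0,0]}
    - {"slide":[0,0,0],"dr":[0,0,0]}
    - {"slide":[0,0,0],"dr":[0,0,0]}
    - {"slide":[0,0,0],"dr":[0,0,0]}

```text
time_s: 8.75
tcp_pos: [402.7, -245.4, 51.4]
eef_rot: [[0.166, 0.986, 0.001], [0.986, -0.166, -0.0], [0.0, 0.001, -1.0]]
contact_force: [1.5, 1.2, 2.9]
width: -0.1
finger_force: 1.3
```

Run:
```python
from h import *;import cv2
i=cams.get_image("wrist")[:,:,::-1];cv2.imwrite("pics/w3.png",i)
```

```text
(no output)
```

View pics/w3.png

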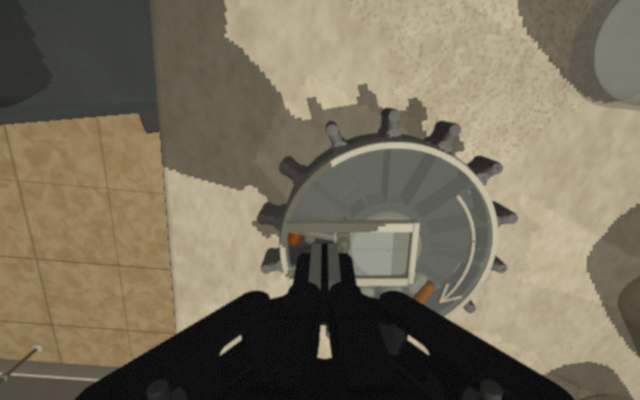

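The hatch is mostly open, with a softgel showing at (294,239). I'll push on in small steps and watch the force.

drive_tool:
  increments:
    - {"slide":[0,0.001,0],"dr":[0,0,0]}
    - {"slide":[0,0.001,0],"dr":[0,0,0]}
    - {"slide":[0,0,0],"dr":[0,0,0]}
    - {"slide":[0,0,0],"dr":[0,0,0]}

```text
time_s: 9.2
tcp_pos: [404.3, -245.7, 51.4]
eef_rot: [[0.166, 0.986, -0.0], [0.986, -0.166, -0.0], [-0.0, -0.0, -1.0]]
contact_force: [-1.6, 0.2, 5.2]
width: 0.1
finger_force: 2.3
```

Run:
```python
from h import *;import cv2;from workcell import status
s=status.state();c=cams.get_calibration("wrist");i=np.ascontiguousarray(cams.get_image("wrist")[:,:,::-1])
C=np.array([438.5,-252]);h=np.radians(9.5);u=np.array([-np.cos(h),np.sin(h)]);w=np.array([u[1],-u[0]])
for r in(26,21,56):
  P=[proj("",[*(C+r*u+b*w),58],c) for b in(-12,12)];print(r,np.round(P).tolist())
  cv2.line(i,*[tuple(int(v) for v in p) for p in P],(0,255,0),1)
cv2.imwrite("pics/w4.png",cv2.resize(i[180:330,240:440],None,fx=4,fy=4,interpolation=cv2.INTER_CUBIC))
print(s["contact_force"],s["tcp_pos"])
```

```text
26 [[343.0, 285.0], [344.0, 245.0]]
21 [[352.0, 285.0], [354.0, 245.0]]
56 [[286.0, 286.0], [284.0, 245.0]]
[-1.62021682  0.22417214  5.22847812] [ 404.30713833 -245.70378468   51.38703413]
```

View pics/w4.png

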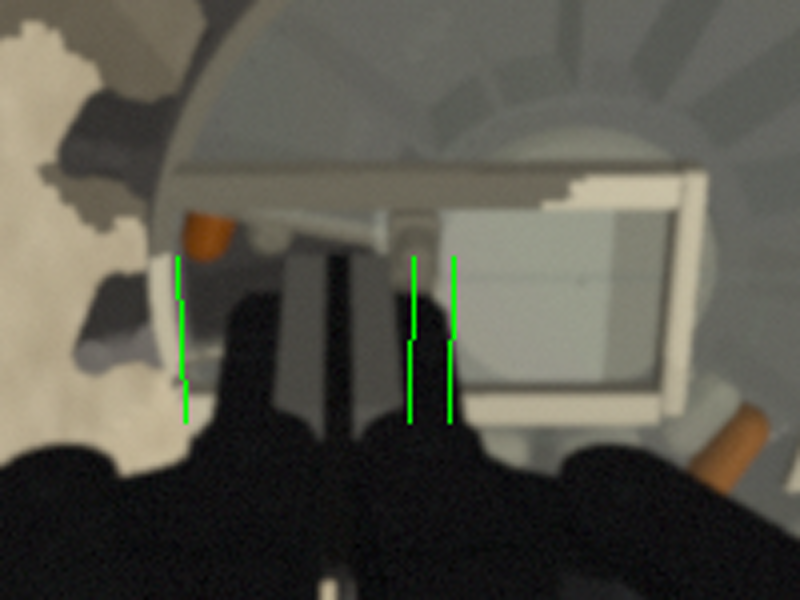

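The tab is at crop x≈388–440, against about 412–453 when fully open, so it is roughly 2–3 mm short. I'll raise slightly and push on.

drive_tool:
  increments:
    - {"slide":[0,0,-0.001],"dr":[0,0,0]}
    - {"slide":[0,0.001,0],"dr":[0,0,0]}
    - {"slide":[0,0.001,0],"dr":[0,0,0]}
    - {"slide":[0,0,0],"dr":[0,0,0]}
    - {"slide":[0,0,0],"dr":[0,0,0]}

```text
time_s: 9.75
tcp_pos: [405.8, -245.6, 51.9]
eef_rot: [[0.166, 0.986, -0.001], [0.986, -0.166, 0.001], [0.001, -0.001, -1.0]]
contact_force: [-1.1, 0.5, 0.2]
width: 0.1
finger_force: 0.4
```

drive_tool:
  increments:
    - {"slide":[0,0.001,0],"dr":[0,0,0]}
    - {"slide":[0,0,0],"dr":[0,0,0]}
    - {"slide":[0,0,0],"dr":[0,0,0]}

```text
time_s: 10.05
tcp_pos: [406.0, -245.6, 51.9]
eef_rot: [[0.166, 0.986, -0.003], [0.986, -0.166, 0.001], [0.0, -0.003, -1.0]]
contact_force: [-5.5, 0.4, 1.6]
width: 0.1
finger_force: 2.4
```

drive_tool:
  increments:
    - {"slide":[0,0.001,0],"dr":[0,0,0]}
    - {"slide":[0,0,0],"dr":[0,0,0]}
    - {"slide":[0,0,0],"dr":[0,0,0]}

```text
time_s: 10.35
tcp_pos: [406.1, -245.6, 51.9]
eef_rot: [[0.167, 0.986, -0.005], [0.986, -0.167, 0.001], [0.0, -0.005, -1.0]]
contact_force: [-7.2, 1.1, 4.1]
width: 0.2
finger_force: 3.6
```

The tool stalled with rising force, so the hatch is at its stop. I'll back off, lift and check.

drive_tool:
  increments:
    - {"slide":[0,-0.006,0],"dr":[0,0,0]}
    - {"slide":[0,-0.004,-0.005],"dr":[0,0,0]}
    - {"slide":[0,0,-0.03],"dr":[0,0,0]}
    - {"slide":[0,0,-0.04],"dr":[0,0,0]}
    - {"slide":[0,-0.04,-0.04],"dr":[0,0,0]}
    - {"slide":[-0.04,-0.02,-0.03],"dr":[0,0,0]}
    - {"slide":[-0.03,0,0],"dr":[0,0,0]}
    - {"slide":[0,0,0],"dr":[0,0,0]}
    - {"slide":[0,0,0],"dr":[0,0,0]}
    - {"slide":[0,0,0],"dr":[0,0,0]}

```text
time_s: 11.35
tcp_pos: [334.1, -301.2, 190.2]
eef_rot: [[0.166, 0.986, 0.0], [0.986, -0.166, 0.001], [0.001, -0.0, -1.0]]
contact_force: [0.0, 0.6, -0.6]
width: 0.1
finger_force: 0.0
```

Run:
```python
from h import *;import cv2
c=cams.get_calibration("wrist");i=np.ascontiguousarray(cams.get_image("wrist")[:,:,::-1])
C=np.array([438.5,-252]);h=np.radians(9.5);u=np.array([-np.cos(h),np.sin(h)]);w=np.array([u[1],-u[0]])
for r in(26,):
  P=[proj("",[*(C+r*u+b*w),58],c) for b in(-20,20)]
  cv2.line(i,*[tuple(int(v) for v in p) for p in P],(0,255,0),1)
x,y=proj("",[*C,44],c).astype(int);y=max(y,75);x=max(x,100)
cv2.imwrite("pics/w5.png",cv2.resize(i[y-75:y+75,x-100:x+100],None,fx=4,fy=4,interpolation=cv2.INTER_CUBIC))
```

```text
(no output)
```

View pics/w5.png

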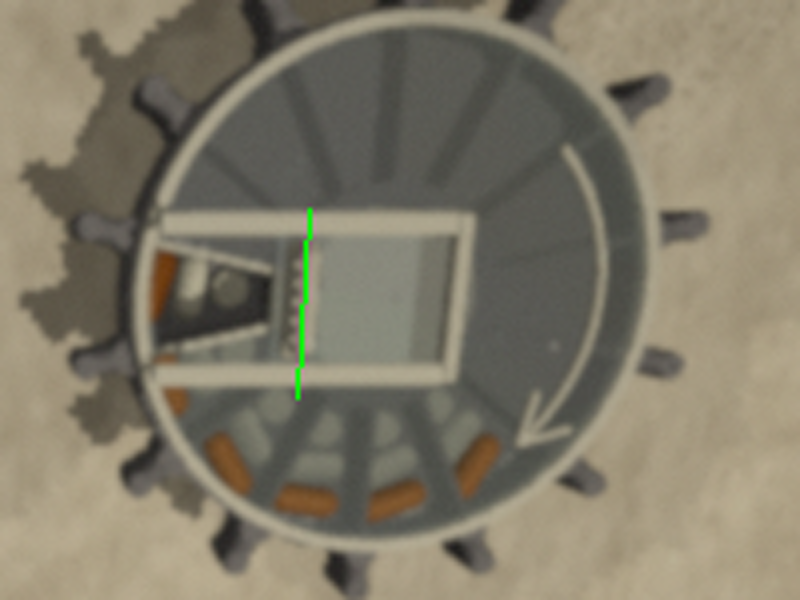

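The dose lies open at the hatch: softgel at (163,285), tablets at (195–230,285). The tab is at its stop, the wheel sits in its click, and the hand is clear.

```bash
python3 -c "
from workcell import workorder;print(workorder.sign_off())"
```

```text
the job is handed in; nothing more can be done
None
```

The wheel was flicked one click so the first pocket with tablets sits under the hatch, the hatch was pushed open to its stop, the hand was taken away and the job is handed in; the hand-in returned no verdict.

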